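# Stock the treatment table: carriers on the rail, suture boxes in the sprung dispenser

## Robot

A 6-joint arm with a two-finger parallel gripper is mounted at the origin on the work surface. World frame = base frame: x ahead of the robot, y to its left, z up, the work surface at z = 0. Lengths are in mm, angles in degrees, forces in N, time in s.
With the tool pointing down it reaches from about 350 to 850 mm from the base axis. Payload 8.1 kg.
Tool frame: the origin (TCP) lies at the centre of the arm's flange, where the gripper is bolted on; the fingertips stand 173 mm ahead of it and the grasp point (between the pads) lies 155 mm ahead of it; z points along the fingers, y is the line along which they close (so a half turn about z gives the same grasp; the last joint's range is limited). The gripper opens to 85 mm and grips with 20 to 120 N. Pads are 22 mm wide; open, the fingers measure 114 mm over their backs; the gripper's body (76 mm by 85 mm) begins 54 mm behind the grasp point. The pads swing forward as they close: fully open they stand 13 mm farther back than shut.
Start: joints at [60.367, 7.471, 85.268, -0, 87.261, -4.893], TCP at [251.084, 544.944, 404.692] pointing down, gripper open.
Joint ranges: [-169.43, 169.43], [-51.17, 129.36], [1.28, 143.12], [-76.62, 256.62], [0, 156.53], [-152.29, 152.29]. Speed limits (degrees/s): [136.94, 136.94, 159.86, 180, 180, 180].

## Interface

Orientations are given as [roll, pitch, yaw] about the fixed x, y, z axes, in that order (R = Rz(yaw) Ry(pitch) Rx(roll)).
In Python, from bench import * gives the robot as it stands.
- The arm moves only by the shell command python3 -m jog 'ROWS' [FORCE]. ROWS is text: rows parted by semicolons, each of 7 numbers parted by spaces: the shift along the tool's x, y, z scaled (see below), then the turn, a rotation vector about the tool's x, y, z scaled (see below), then the closure, from -1 (fully open) to 1 (shut). In form: tx ty tz wx wy wz hand; .... A call has 1 to 5 rows; each row shifts and turns the commanded pose from where the row before left it, along the tool's axes as they then stand; what a row does not reach is not made up. The controller multiplies each number of a shift by 0.1 m and each number of a turn by 60 degrees. A row lasts 1/8 s, in which the tool goes at most 62.5 mm and 10.7 degrees, less where a joint would pass 70% of its speed; a pose out of reach is approached as far as the arm can. A call with a number of a shift or a turn outside -1 to 1 is refused whole. A call with a gripper value outside its range is refused whole. The fingers move at their own pace and stop on an object; FORCE is the grip in N (left out, the last holds). Time passes only in rows, so rows that do not move let the fingers close. It gives the time, the measured TCP pose, the force, the opening and the grip force at its end, in the units of the state.
- sense(): the state, without advancing time (a new reading comes with each control period).
- snapshot(name): name is "scene" or "top"; returns a dict with "img" (400x640x3 uint8, red, green, blue), "fx", "fy", "cx", "cy" (pixels), "extrinsics" (4x4, takes a point from camera to world coordinates). Camera axes: x right, y down, z forward; pixel columns grow to the right and rows downward; lengths in mm; the calibration is good to about 2 mm. A picture is of the moment at which its call begins. There is no depth.
- hand_in(): hands the job in; it is judged then, once.
The state is a dict: "time": time; "joint_pos": joint angles; "qd": joint speeds; "joint_efforts": joint torques, N m; "tool_pos": TCP position; "tcp_rot": TCP orientation; "ft_force": force on the tool from outside, world axes, zero at the start; "wrist_torque": the same for the moment, N m; "finger_gap": finger opening in mm; "grip_force": force on a finger pad.
Only numpy, scipy, OpenCV 4.12 (cv2) and the standard library are available. Lean on these libraries where they do the work, as an engineer would, in place of code of your own. Each camera call takes 0.05 s, during which the arm holds its last target. There are 200 camera calls.

## Task

Stock the treatment table for the next operation. Hook every carrier standing on the table onto the rail at its open end, where no dark keeper bar runs above it, and slide it along under the keeper bar until it hangs centred below the clip of its own colour; and load every suture box, standing upright, into the dispenser between the front lip and the sprung pusher, pressing the pusher (and any boxes already in) back to make room. Leave the bottle, the jar and the cup standing where they are.

Things in the scene. Friction and masses are not known exactly. Their poses are not given: they have to be found in the camera images.
- rail: accessory rail, 580 mm long, fixed; origin on the table under its middle, y along it, x away from the robot. Centred on x = 0: rest bar (12 mm thick, mid-height 135 mm above the table), load bar (12 mm thick, 25 high, top 210 mm above the table), and over y = -90 to 295 mm a dark keeper bar (14 mm thick, underside 224, top 232 mm) that stops hooks lifting off. End posts at y = +-295 mm
- rail_load (a point): point on top of the load bar, rail x = 0, y = -175 mm; axes as the rail's. It is the middle of the open part (y -290 to -90 mm) with no keeper above: carriers can be hooked on only here, from above, then slid to +y, the hook's top between load bar and keeper (14 mm apart). Hung carriers clear those standing on the table. A keeper upright stands behind the rail at x = 52, y = -80 mm
- mark_red_seat (a point): point on the top of the load bar, straight below the middle of the red clip (24 x 30 mm saddle on the keeper bar, 22 mm higher); axes as the rail's. The red carrier's hook point belongs here. The clips are at rail y of about 0, 110 and 220 mm, in any colour order; hung carriers cannot pass one another
- mark_yellow_seat (a point): point on the top of the load bar, straight below the middle of the yellow clip (24 x 30 mm saddle on the keeper bar, 22 mm higher); axes as the rail's. The yellow carrier's hook point belongs here. The clips are at rail y of about 0, 110 and 220 mm, in any colour order; hung carriers cannot pass one another
- mark_green_seat (a point): point on the top of the load bar, straight below the middle of the green clip (24 x 30 mm saddle on the keeper bar, 22 mm higher); axes as the rail's. The green carrier's hook point belongs here. The clips are at rail y of about 0, 110 and 220 mm, in any colour order; hung carriers cannot pass one another
- red_handle (a point): red plastic carrier, 0.22 kg, standing on its base; body 64 mm in x, 84 in y, 70 high, holds small stock. This point is the middle of its handle's grip, 98 mm above its underside, over its middle; the handle is an upright plate 44 mm long in x, 12 mm thick in y, 68 to 118 mm above the underside. x points to the rear, where the hook is; z up
- red_hook (a point): hook point of the red carrier: underside of the hook's flat top (4 mm thick, 60 mm wide in y), mid-slot, 45 mm behind (+x) and 13 mm below the handle point; same axes. The slot is 18 mm wide in x, open below, between the back plate in front (reaching to the base) and a lip behind, 20 mm deep with a flared edge; rearmost edge 17 mm behind this point
- yellow_handle (a point): yellow plastic carrier, 0.22 kg, standing on its base; body 64 mm in x, 84 in y, 70 high, holds small stock. This point is the middle of its handle's grip, 98 mm above its underside, over its middle; the handle is an upright plate 44 mm long in x, 12 mm thick in y, 68 to 118 mm above the underside. x points to the rear, where the hook is; z up
- yellow_hook (a point): hook point of the yellow carrier: underside of the hook's flat top (4 mm thick, 60 mm wide in y), mid-slot, 45 mm behind (+x) and 13 mm below the handle point; same axes. The slot is 18 mm wide in x, open below, between the back plate in front (reaching to the base) and a lip behind, 20 mm deep with a flared edge; rearmost edge 17 mm behind this point
- green_handle (a point): green plastic carrier, 0.22 kg, standing on its base; body 64 mm in x, 84 in y, 70 high, holds small stock. This point is the middle of its handle's grip, 98 mm above its underside, over its middle; the handle is an upright plate 44 mm long in x, 12 mm thick in y, 68 to 118 mm above the underside. x points to the rear, where the hook is; z up
- green_hook (a point): hook point of the green carrier: underside of the hook's flat top (4 mm thick, 60 mm wide in y), mid-slot, 45 mm behind (+x) and 13 mm below the handle point; same axes. The slot is 18 mm wide in x, open below, between the back plate in front (reaching to the base) and a lip behind, 20 mm deep with a flared edge; rearmost edge 17 mm behind this point
- dispenser: spring-pusher box dispenser, 190 mm long in x, 74 wide in y, fixed; origin on the table under its middle, x away from the robot along the row of boxes. Floor 4 mm thick; 64 mm wide inside between side walls 34 mm above the table. Front lip at the -x end: outer face x = -95 mm, inner face -91 mm, top 18 mm above the table; boxes go in from above, 54 mm side across
- pusher_face (a point): middle of the front face (56 mm wide, from 5 to 80 mm above the table) of the black sprung pusher; faces -x of the dispenser, 45 mm above the table. With no box it stands 2 mm behind the inner face of the front lip; else it presses the row of boxes against the lip
- pusher (a joint): travel of the pusher away from the front lip in m, 0 (forward) to 0.147; the spring drives it to the lip with 5 N at 0 and 7 N fully back
- box_a_mid (a point): suture box, white card with a blue band near its foot, 42 mm in x, 54 mm in y, 90 mm high, 0.12 kg; this point is its centre, half-way up; z up. The boxes are alike
- box_b_mid (a point): suture box, white card with a blue band near its foot, 42 mm in x, 54 mm in y, 90 mm high, 0.12 kg; this point is its centre, half-way up; z up. The boxes are alike
- box_c_mid (a point): suture box, white card with a blue band near its foot, 42 mm in x, 54 mm in y, 90 mm high, 0.12 kg; this point is its centre, half-way up; z up. The boxes are alike
- rinse: amber bottle, 52 mm across, 130 mm high; bystander, to be left alone; origin under its middle
- swab_jar: glass jar with steel lid, 66 mm across, 75 mm high; bystander, to be left alone; origin under its middle
- cup: steel cup, 72 mm across, 85 mm high; bystander, to be left alone; origin under its middle
Mind the look-alikes: they are no part of the job. What is shaped like the part that bears box_a_mid but pink or turquoise is not meant.

How it is judged (in metres and radians):
At the end, for the whole second after the job is handed in: Each carrier hangs on the load bar (hook top within 8 mm, under 10 degrees off upright), hook within 15 mm along the rail of the middle of its own colour's clip; each suture box stands upright (7 degrees) on the dispenser floor between front lip and pusher; all at rest (y of red_hook in the frame of mark_red_seat between -0.015 and 0.015 m and x of red_hook in the frame of mark_red_seat between -0.012 and 0.012 m and z of red_hook in the frame of mark_red_seat between -0.006 and 0.008 m and angle between each of red_handle, yellow_handle, green_handle's own z axis and vertical below 0.17 rad and y of yellow_hook in the frame of mark_yellow_seat between -0.015 and 0.015 m and x of yellow_hook in the frame of mark_yellow_seat between -0.012 and 0.012 m and z of yellow_hook in the frame of mark_yellow_seat between -0.006 and 0.008 m and y of green_hook in the frame of mark_green_seat between -0.015 and 0.015 m and x of green_hook in the frame of mark_green_seat between -0.012 and 0.012 m and z of green_hook in the frame of mark_green_seat between -0.006 and 0.008 m and x of box_a_mid in the frame of dispenser between -0.078 and 0.04 m and y of box_a_mid in the frame of dispenser between -0.011 and 0.011 m and z of box_a_mid in the frame of dispenser between 0.043 and 0.055 m and x of each of box_a_mid, box_b_mid, box_c_mid in the frame of pusher_face below -0.015 m and angle between each of box_a_mid, box_b_mid, box_c_mid's own z axis and vertical below 0.12 rad and x of box_b_mid in the frame of dispenser between -0.078 and 0.04 m and y of box_b_mid in the frame of dispenser between -0.011 and 0.011 m and z of box_b_mid in the frame of dispenser between 0.043 and 0.055 m and x of box_c_mid in the frame of dispenser between -0.078 and 0.04 m and y of box_c_mid in the frame of dispenser between -0.011 and 0.011 m and z of box_c_mid in the frame of dispenser between 0.043 and 0.055 m); the robot touches nothing.
It fails at once if the bottle, the jar or the cup is knocked over or shoved more than 50 mm (distance of any of rinse, swab_jar, cup from where it was at the start of the episode above 0.05 m or angle between any of rinse, swab_jar, cup's own z axis and vertical above 0.6 rad).
Of carrier_red, carrier_yellow, carrier_green only 2 to 3 are there at a start; the rules pass over those that are not, and their reading is None.
Of box_a, box_b, box_c only 2 to 3 are there at a start; the rules pass over those that are not, and their reading is None.
At some moment in a run one of carrier_red, carrier_yellow, carrier_green may be knocked a few centimetres aside while the robot is not near it.
Once in a run the grip may slacken for a moment while it holds something.
It also fails if it takes over 210 s, if anything falls off the work surface, if the arm or the gripper's body presses on something with over 40 N, if the wrist force passes 120 N, or if a joint passes its speed limit or range.

## Working session

There is one attempt and no reset: what is moved stays moved. The work goes in short steps, Python scripts to look and compute and a shell command to move; the robot and the scene stay as the last step left them, time stands still between calls to the robot, and variables do not carry over. Pictures are saved under pics/ and viewed, at most 14 in all, crops included, and the job is handed in when it is done.

```bash
mkdir -p pics; ls; python3 - <<'E'
from bench import *
import cv2
print(sense())
for n in("scene","top"):
    s=snapshot(n); cv2.imwrite(f"pics/{n}0.png",s["img"][:,:,::-1]); print(n,s["fx"],s["fy"],s["cx"],s["cy"],s["extrinsics"])
E
```

```text
pics
{'time': 0.0, 'joint_pos': array([ 6.03662076e+01,  7.51565747e+00,  8.53307922e+01, -1.94098011e-03,
        8.72613082e+01, -4.89481937e+00]), 'qd': array([ 0.01461511, -0.05491371,  0.04248093,  0.03291959,  0.02624848,
       -0.09857122]), 'joint_efforts': array([ 8.42570813e-06, -5.69420421e+01, -5.00546980e+01, -3.46698980e-04,
        1.52079243e-02, -5.22510709e-05]), 'tool_pos': array([250.97633786, 544.72751268, 403.62390054]), 'tcp_rot': array([-1.79892470e+02, -7.26311433e-03,  1.55261115e+02]), 'ft_force': array([-0.29448421,  0.45284047,  0.5315564 ]), 'wrist_torque': array([-0.00698917,  0.03283773,  0.02820712]), 'grip_force': 0.0, 'finger_gap': 85.53727174512184}
scene 381.40377913690344 381.40377913690344 321.2063527615506 195.10520603220453 [[-2.80228645e-01  5.35154882e-01 -7.96919795e-01  1.39032327e+03]
 [ 9.59835414e-01  1.44354851e-01 -2.40577754e-01  1.99068799e+02]
 [-1.37071216e-02 -8.32328619e-01 -5.54112971e-01  7.51332250e+02]
 [ 0.00000000e+00  0.00000000e+00  0.00000000e+00  1.00000000e+00]]
top 437.3217528125468 437.3217528125468 327.270282333657 201.00253205913955 [[ 1.24494439e-02 -9.94824212e-01  1.00845415e-01  3.96303788e+02]
 [-9.99900054e-01 -1.17098903e-02  7.92219632e-03 -4.89241223e+01]
 [-6.70030396e-03 -1.00933963e-01 -9.94870565e-01  1.65388239e+03]
 [ 0.00000000e+00  0.00000000e+00  0.00000000e+00  1.00000000e+00]]
```

View pics/scene0.png

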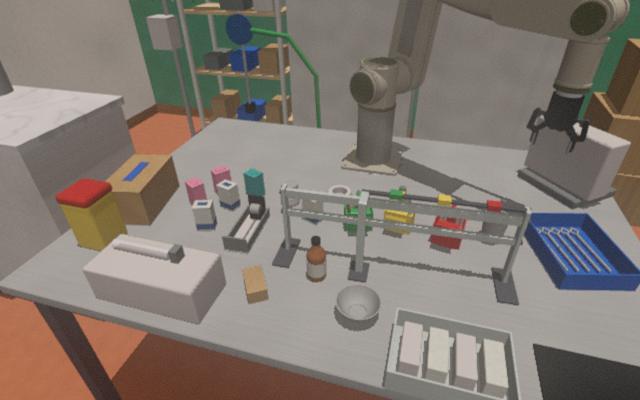

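View pics/top0.png

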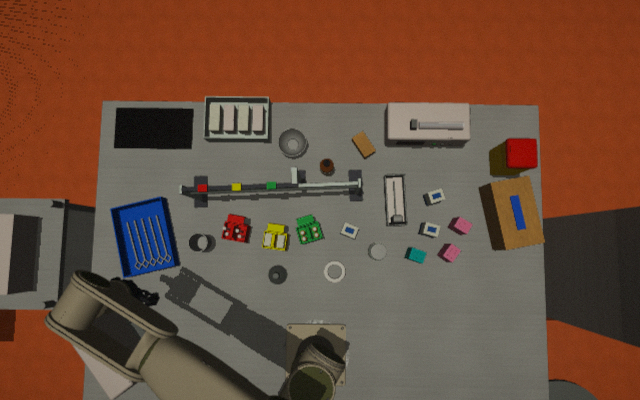

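The top view shows the red carrier at (236,228), yellow at (275,236) and green at (309,230). The clips are red (202,187), yellow (236,187) and green (271,186), and the open rail end is to the right (x≈300–360).

Box candidates:
- White with blue: (350,231), (430,230) and (435,196). These three are the suture boxes.
- Not meant: pink (463,226) and (451,253), turquoise (416,255).
- Other look-alikes: glass jar (377,252), white ring (334,271), tan box (363,144).

I'll check this choice in a close crop.

```bash
cat > h.py <<'E'
from bench import *
import numpy as np, cv2
from scipy.spatial.transform import Rotation as R
def ray(s,u,v,z):
    E=s["extrinsics"]; d=E[:3,:3]@np.array([(u-s["cx"])/s["fx"],(v-s["cy"])/s["fy"],1]); o=E[:3,3]
    return o+d*(z-o[2])/d[2]
def proj(s,p):
    E=s["extrinsics"]; c=E[:3,:3].T@(np.array(p,float)-E[:3,3]); return np.array([s["cx"]+s["fx"]*c[0]/c[2],s["cy"]+s["fy"]*c[1]/c[2]])
def crop(s,name,x0,y0,x1,y1,k):
    im=cv2.resize(s["img"][y0:y1,x0:x1,::-1],None,fx=k,fy=k,interpolation=cv2.INTER_CUBIC); cv2.imwrite(f"pics/{name}.png",im)
def rel(target,yaw=None):
    """shift in tool units from the present TCP to target, and yaw turn (tool down)"""
    st=sense(); M=R.from_euler("xyz",st["tcp_rot"],degrees=True)
    d=M.inv().apply(np.array(target)-st["tool_pos"])/100
    print("rows total tx ty tz",d.round(3),"yaw now",st["tcp_rot"][2].round(2))
E
python3 - <<'E'
from h import *
s=snapshot("top"); crop(s,"c1",175,155,375,285,4); crop(s,"c2",330,160,480,270,5)
E
```

```text
(no output)
```

View pics/c1.png

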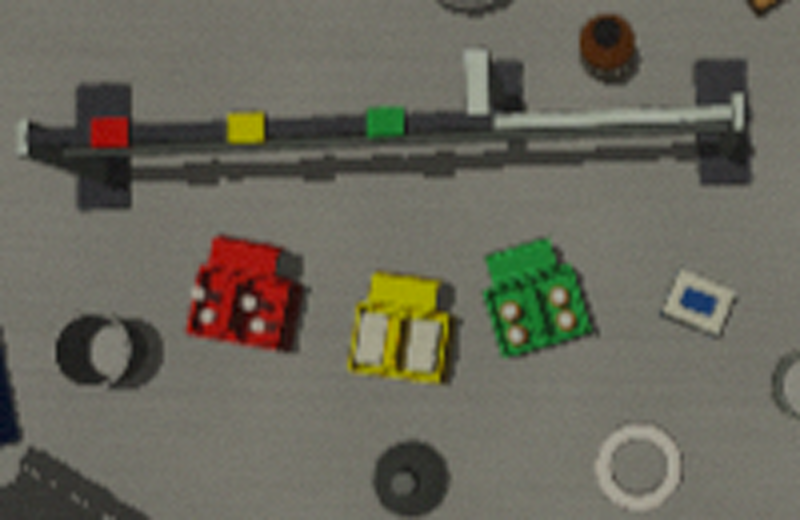

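View pics/c2.png

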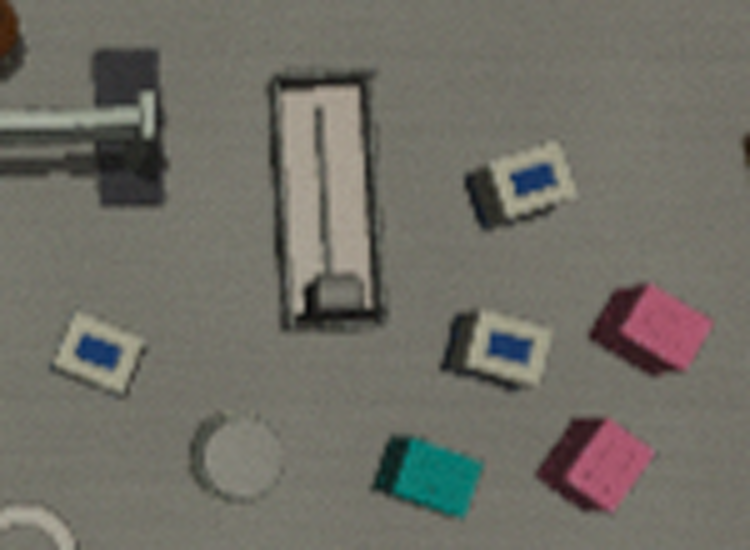

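The crops confirm three white boxes with blue on top (c2 centres about (99,353), (511,347) and (535,180)). The pink and turquoise blocks are decoys. All three carriers have their hooks facing the rail. Next I compute positions.

```bash
cat > m.py <<'E'
from h import *
s=snapshot("top")
P1=lambda u,v,z: ray(s,175+(u+.5)/4-.5,155+(v+.5)/4-.5,z)
P2=lambda u,v,z: ray(s,330+(u+.5)/5-.5,160+(v+.5)/5-.5,z)
an=lambda d: np.degrees(np.arctan2(d[1],d[0]))
for n,h1,h2,b1,b2 in(("red",(213,238),(278,248),(188,333),(283,350)),("yel",(372,273),(438,281),(350,370),(445,380)),("grn",(487,256),(550,238),(503,354),(595,330))):
    a,b=P1(*h1,80),P1(*h2,80);c,d=P1(*b1,70),P1(*b2,70);r=(a+b)/2;f=(c+d)/2
    print(n,"handle",(f+(r-f)*32/94).round(1)[:2],"yaw axis",an(r-f).round(1),"edges",(an(a-b)-90).round(1),(an(c-d)-90).round(1),"len",np.linalg.norm((r-f)[:2]).round(1))
a,b=P1(497,122,210),P1(735,113,210); print("open bar",a.round(1),b.round(1),"yaw",an(a-b)-90)
C={n:P1(*p,235) for n,p in dict(red=(109,131),yel=(245,127),grn=(386,122)).items()}
print({k:v.round(1) for k,v in C.items()},"yaw",an(C['red']-C['grn'])-90, np.linalg.norm(C['red']-C['grn']))
for n,q in dict(A=[(76,312),(145,345),(128,395),(52,365)],C=[(483,310),(552,325),(540,387),(470,370)],B=[(490,160),(560,140),(578,185),(503,215)]).items():
    p=[P2(*x,90) for x in q]; print(n,(sum(p)/4).round(1),"yaw",(an(p[0]-p[1])-90).round(1),(an(p[3]-p[2])-90).round(1))
p=[P2(*x,34) for x in [(270,75),(368,72),(285,328),(383,320)]]
print("disp",(sum(p)/4).round(1),"yaw",an(p[0]-p[2]).round(1),an(p[1]-p[3]).round(1), np.linalg.norm(p[0]-p[1]),np.linalg.norm(p[0]-p[2]))
for n,q in dict(jar=(240,457,75),).items(): print(n,P2(*q).round(1))
for n,q in dict(cup=(85,350,85),bottle=(607,40,130),thing=(410,478,60),ring=(640,467,30)).items(): print(n,P1(*q).round(1))
E
python3 m.py
```

```text
red handle [441.4 297.9] yaw axis -5.3 edges -8.0 -9.3 len 88.9
yel handle [412.9 151.5] yaw axis -3.8 edges -6.2 -5.2 len 88.1
grn handle [443.2  27.1] yaw axis 18.5 edges 16.7 15.3 len 89.5
open bar [594.7  57.9 210. ] [ 604.6 -140.3  210. ] yaw 2.8446282507826766
{'red': array([580.2, 373.9, 235. ]), 'yel': array([584.8, 262.5, 235. ]), 'grn': array([590.2, 147. , 235. ])} yaw 2.5368323877413133 227.2155904242932
A [ 450.2 -117.6   90. ] yaw -24.9 -20.8
C [ 458.2 -410.6   90. ] yaw -11.7 -13.0
B [ 582.6 -427.5   90. ] yaw 16.6 22.4
disp [ 570.2 -287.5   34. ] yaw 3.3 3.1 73.34824106079236 189.4981875056687
jar [ 378.3 -219.    75. ]
cup [401.9 432.   85. ]
bottle [679.9 -32.  130. ]
thing [290.8 141.2  60. ]
ring [301.5 -66.2  30. ]
```

```bash
python3 -m jog '0 0 0 0 0 -0.137 -1;0 0 0 0 0 -0.137 -1;0 0 0 0 0 -0.138 -1;-0.317 -0.412 0 0 0 0 -1;-0.317 -0.412 0 0 0 0 -1' 60; python3 -m jog '-0.317 -0.412 0 0 0 0 -1;-0.317 -0.412 0 0 0 0 -1;-0.317 -0.412 0 0 0 0 -1;-0.317 -0.412 0 0 0 0 -1;0 0 0 0 0 0.133 -1'; python3 -m jog '0 0 0 0 0 0 -1'
python3 - <<'E'
from h import *
s=snapshot("top");crop(s,"c3",175,165,375,285,4)
rel([441,298,255])
E
```

```text
time: 0.82
tool_pos: [314.6, 461.8, 404.3]
tcp_rot: [-180.0, -0.0, -179.9]
ft_force: [1.1, -0.5, 0.2]
finger_gap: 85.2
grip_force: 0.0
time: 1.45
tool_pos: [443.1, 294.8, 404.5]
tcp_rot: [-179.9, 0.0, 171.6]
ft_force: [-0.5, 0.1, -0.0]
finger_gap: 85.5
grip_force: 0.0
time: 1.58
tool_pos: [441.5, 297.1, 404.5]
tcp_rot: [-180.0, -0.0, 172.0]
ft_force: [-0.1, -0.2, 0.3]
finger_gap: 85.4
grip_force: 0.0
rows total tx ty tz [1.000e-03 4.000e-03 1.495e+00] yaw now 172.14
```

View pics/c3.png

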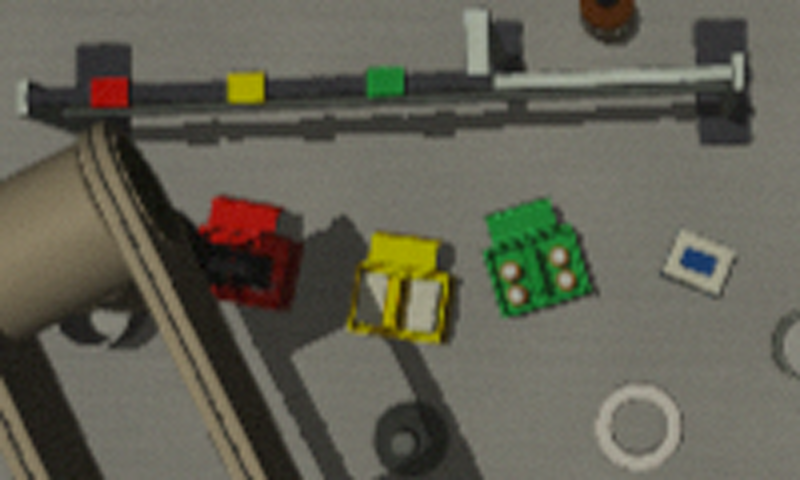

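The gripper hangs over the red carrier at crop (240,265), lined up with the handle. Descending and gripping.

```bash
python3 -m jog '0 0 0.4 0 0 0 -1;0 0 0.4 0 0 0 -1;0 0 0.4 0 0 0 -1;0 0 0.2 0 0 0 -1;0 0 0.095 0 0 0 -1'; python3 -m jog '0 0 0 0 0 0 -1;0 0 0 0 0 0 1;0 0 0 0 0 0 1;0 0 0 0 0 0 1;0 0 0 0 0 0 1' 60;  python3 -m jog '0 0 0 0 0 0 1;0 0 0 0 0 0 1;0 0 0 0 0 0 1' 60
```

```text
time: 2.25
tool_pos: [440.2, 298.1, 253.6]
tcp_rot: [-179.9, -0.1, 172.2]
ft_force: [-0.0, 0.5, 0.4]
finger_gap: 85.4
grip_force: 0.0
time: 2.88
tool_pos: [441.3, 297.7, 255.5]
tcp_rot: [180.0, 0.0, 172.0]
ft_force: [-0.5, 0.5, -0.4]
finger_gap: 12.1
grip_force: 8.0
time: 3.25
tool_pos: [441.2, 297.6, 255.1]
tcp_rot: [-180.0, -0.0, 172.0]
ft_force: [-1.0, 0.5, -1.5]
finger_gap: 11.5
grip_force: 60.2
```

```bash
python3 -m jog '0 0 -0.2 0 0 0 1;0 0 -0.4 0 0 0 1;0 0 -0.4 0 0 0 1;0 0 -0.4 0 0 0 1;0 0 -0.2 0 0 -0.088 1'; python3 -m jog '0 -0.2 0 0 0 -0.088 1;0 -0.463 0 0 0 0 1;0 -0.463 0 0 0 0 1;0 -0.463 0 0 0 0 1;0 -0.463 0 0 0 0 1';  python3 -m jog '-0.1 -0.463 0 0 0 0 1;-0.3 -0.463 0 0 0 0 1;-0.2 -0.26 0 0 0 0 1;0 0 0 0 0 0 1;0 0 0 0 0 0 1'
python3 - <<'E'
from h import *
s=snapshot("top");crop(s,"c4",215,165,375,285,5)
s=snapshot("scene");crop(s,"c5",270,130,550,300,2.8)
E
```

```text
time: 3.88
tool_pos: [441.5, 297.8, 417.9]
tcp_rot: [179.9, 0.2, 177.4]
ft_force: [-0.0, -0.1, -2.2]
finger_gap: 11.5
grip_force: 60.0
time: 4.5
tool_pos: [448.3, 91.3, 415.0]
tcp_rot: [-180.0, -0.0, -177.4]
ft_force: [0.5, 1.0, -1.1]
finger_gap: 11.0
grip_force: 60.0
time: 5.12
tool_pos: [513.5, -22.8, 414.8]
tcp_rot: [180.0, -0.1, -177.4]
ft_force: [-0.0, 0.5, -1.7]
finger_gap: 11.3
grip_force: 60.1
```

View pics/c5.png

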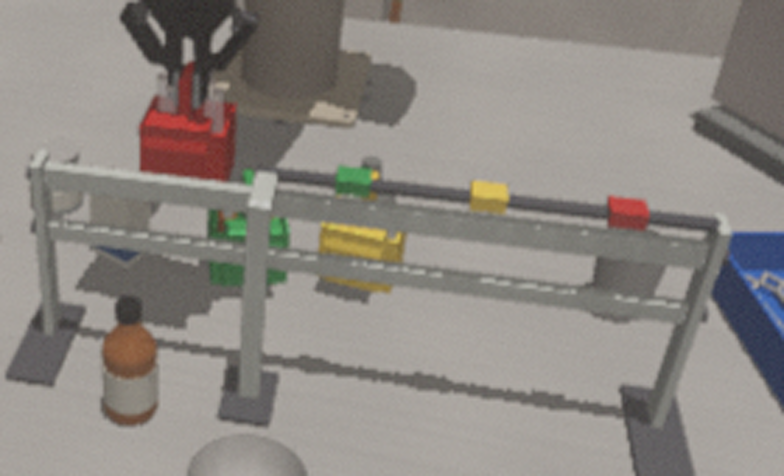

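The red carrier hangs upright in the grip at crop (188,135), in front of the open part of the rail. I'll advance in x until the back plate touches the load bar.

```bash
python3 -m jog '-0.2 0 0 0 0 0 1;-0.17 0 0 0 0 0 1;0 0 0 0 0 0 1;0 0 0 0 0 0 1'; for i in 1 2; do :; done; python3 -m jog '-0.02 0 0 0 0 0 1;0 0 0 0 0 0 1;0 0 0 0 0 0 1' | sed -n '2p;4p'; python3 -m jog '-0.02 0 0 0 0 0 1;0 0 0 0 0 0 1;0 0 0 0 0 0 1'| sed -n '2p;4p';  python3 -m jog '-0.02 0 0 0 0 0 1;0 0 0 0 0 0 1;0 0 0 0 0 0 1'| sed -n '2p;4p'
```

```text
time: 5.72
tool_pos: [550.2, -20.9, 415.2]
tcp_rot: [180.0, -0.0, -177.4]
ft_force: [-0.0, -0.3, -2.0]
finger_gap: 11.0
grip_force: 60.0
tool_pos: [552.6, -21.4, 415.3]
ft_force: [-0.7, 0.1, -1.6]
tool_pos: [554.7, -21.3, 415.1]
ft_force: [0.0, -0.2, -2.0]
tool_pos: [556.6, -21.2, 415.1]
ft_force: [-2.2, -0.7, -0.7]
```

```bash
python3 -m jog '-0.015 0 0 0 0 0 1;0 0 0 0 0 0 1;0 0 0 0 0 0 1' | sed -n '2p;4p'; python3 -m jog '-0.015 0 0 0 0 0 1;0 0 0 0 0 0 1;0 0 0 0 0 0 1'| sed -n '2p;4p'
```

```text
tool_pos: [557.5, -21.2, 415.1]
ft_force: [-7.9, -1.0, 2.3]
tool_pos: [558.4, -21.2, 415.0]
ft_force: [-14.4, -1.2, 5.1]
```

```bash
python3 -m jog '0.06 0 0 0 0 0 1;0 0 0 0 0 0 1;0 0 0.1 0 0 0 1;0 0 0.1 0 0 0 1;0 0 0 0 0 0 1'; python3 -m jog '0 0 0.1 0 0 0 1;0 0 0 0 0 0 1;0 0 0.03 0 0 0 1;0 0 0 0 0 0 1;0 0 0 0 0 0 1'; python3 -m jog '0 0 0.02 0 0 0 1;0 0 0 0 0 0 1;0 0 0 0 0 0 1'
```

```text
time: 8.22
tool_pos: [553.3, -21.3, 393.3]
tcp_rot: [180.0, -0.2, -177.4]
ft_force: [-0.4, -1.7, -2.0]
finger_gap: 11.4
grip_force: 60.0
time: 8.85
tool_pos: [553.8, -21.3, 382.4]
tcp_rot: [-180.0, 0.0, -177.4]
ft_force: [0.7, -0.2, -2.4]
finger_gap: 11.6
grip_force: 60.0
time: 9.22
tool_pos: [553.7, -21.3, 380.2]
tcp_rot: [-180.0, 0.0, -177.4]
ft_force: [-1.1, -0.2, -2.3]
finger_gap: 11.3
grip_force: 60.1
```

```bash
python3 -m jog '0 0 0.02 0 0 0 1;0 0 0 0 0 0 1;0 0 0 0 0 0 1'|sed -n '2p;4p'; python3 -m jog '0 0 0.02 0 0 0 1;0 0 0 0 0 0 1;0 0 0 0 0 0 1'|sed -n '2p;4p'
python3 - <<'E'
from h import *
s=snapshot("top"); hsv=cv2.cvtColor(s["img"],cv2.COLOR_RGB2HSV)
for n,(u,v),lo,hi in(("red",(202,187),0,8),("yel",(236,187),22,34),("grn",(271,186),45,75)):
    w=hsv[v-8:v+9,u-10:u+11]; m=(w[...,0]>=lo)&(w[...,0]<=hi)&(w[...,1]>120); y,x=np.nonzero(m)
    p=ray(s,u-10+x.mean(),v-8+y.mean(),238); print(n,m.sum(),p.round(1))
E
```

```text
tool_pos: [553.8, -21.3, 379.8]
ft_force: [-4.8, 1.4, 6.8]
tool_pos: [553.8, -21.3, 379.3]
ft_force: [-10.8, 0.7, 16.5]
red 78 [579.1 373.9 238. ]
yel 72 [584.  261.4 238. ]
grn 64 [590.  147.1 238. ]
```

```bash
python3 -m jog '0 0 -0.05 0 0 0 1;0 0.1 0 0 0 0 1;0 0.3 0 0 0 0 1;0 0.3 0 0 0 0 1;0 0.3 0 0 0 0 1';python3 -m jog '0.005 0.3 0 0 0 0 1;0 0.2 0 0 0 0 1;0 0 0 0 0 0 1'
```

```text
time: 10.65
tool_pos: [548.9, 80.0, 380.3]
tcp_rot: [180.0, -0.1, -177.4]
ft_force: [0.4, -0.1, -2.5]
finger_gap: 11.2
grip_force: 60.1
time: 11.02
tool_pos: [546.3, 129.9, 380.7]
tcp_rot: [180.0, -0.0, -177.3]
ft_force: [1.0, -0.6, -1.7]
finger_gap: 11.7
grip_force: 60.1
```

```bash
python3 -m jog '0.005 0.3 0 0 0 0 1;0 0.3 0 0 0 0 1;0.003 0.3 0 0 0 0 1;0 0.3 0 0 0 0 1;0.003 0.3 0 0 0 0 1';python3 -m jog '0 0.3 0 0 0 0 1;0 0.3 0 0 0 0 1;0 0.3 0 0 0 0 1;0 0.02 0 0 0 0 1;0 0 0 0 0 0 1'
python3 - <<'E'
from h import *
s=snapshot("scene");crop(s,"c6",420,150,540,260,5)
E
```

```text
time: 11.65
tool_pos: [539.0, 278.3, 380.9]
tcp_rot: [-180.0, -0.0, -177.5]
ft_force: [0.2, -0.0, -1.3]
finger_gap: 11.3
grip_force: 60.1
time: 12.28
tool_pos: [535.0, 369.4, 380.8]
tcp_rot: [-179.9, -0.0, -177.5]
ft_force: [0.0, 0.4, -2.2]
finger_gap: 11.2
grip_force: 60.1
```

View pics/c6.png

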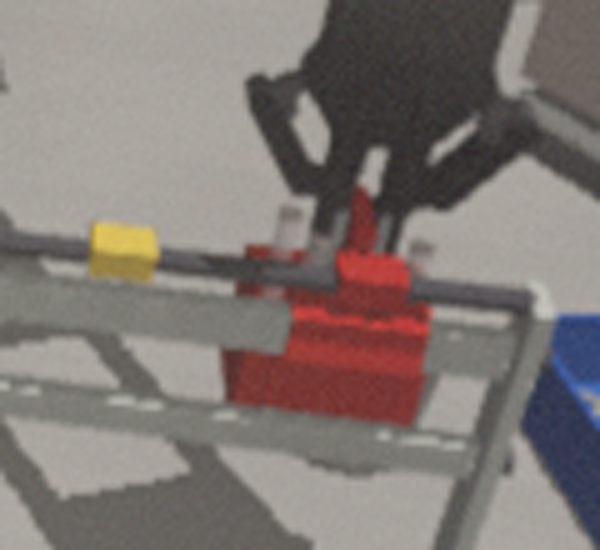

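The red hook lip spans crop (290–430,320), centred at about 360. The clip at (374,272) drops, along the lean of the posts, to about 357, so it is centred to within a few mm. Releasing.

```bash
python3 -m jog '0 0 0.01 0 0 0 1;0 0 0 0 0 0 0.3;0 0 0 0 0 0 -1;0 0 0 0 0 0 -1;0 0 0 0 0 0 -1';python3 -m jog '0 0 -0.2 0 0 0 -1;0 0 -0.4 0 0 0 -1;0 0 0 0 0 0 -1'
python3 - <<'E'
from h import *
s=snapshot("scene");crop(s,"c7",300,130,540,280,3.3)
p=proj
for n,q in dict(hooktop=(579.4+17,371.6+2,214),lipL=(579.4+17-1.4,372+30,214),lipR=(579.4+17+1.4,372-30,214)).items(): print(n,((p(s,q)-[300,130])*3.3).round(0))
t=snapshot("top"); hsv=cv2.cvtColor(t["img"],cv2.COLOR_RGB2HSV); m=((hsv[...,0]>=22)&(hsv[...,0]<=34)&(hsv[...,1]>120)); m[:200]=0
y,x=np.nonzero(m); print("yellow px now",x.mean(),y.mean(),m.sum())
crop(t,"c8",195,160,395,280,4)
E
```

```text
time: 12.95
tool_pos: [534.6, 370.2, 380.4]
tcp_rot: [180.0, 0.0, -177.4]
ft_force: [0.0, -0.8, -0.7]
finger_gap: 82.4
grip_force: 0.0
time: 13.32
tool_pos: [535.3, 370.7, 446.9]
tcp_rot: [179.8, 0.5, -177.4]
ft_force: [1.2, 0.5, 0.5]
finger_gap: 85.8
grip_force: 0.0
hooktop [633. 282.]
lipL [676. 287.]
lipR [586. 276.]
yellow px now 288.56482861400895 290.06259314456037 671
```

View pics/c7.png

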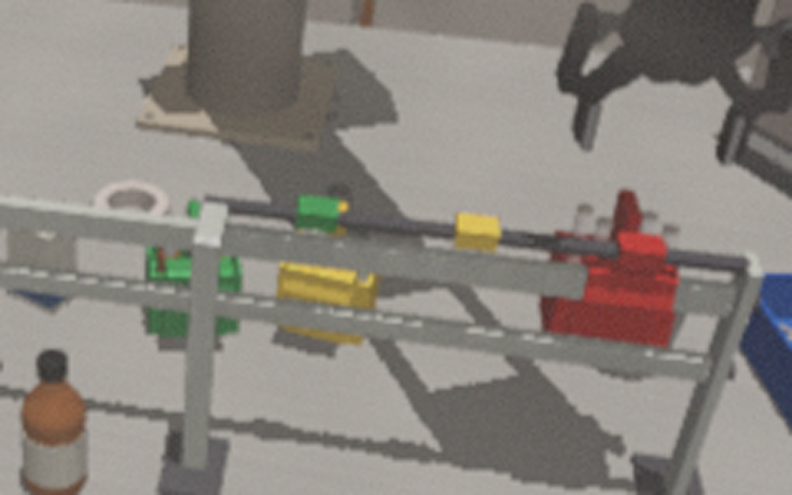

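The red carrier hangs at (615,295) under its clip with the gripper clear. Next I check numerically that yellow and green have not moved.

```bash
cat > trk.py <<'E'
from h import *
a=cv2.imread("pics/top0.png"); t=snapshot("top")["img"][:,:,::-1]
for n,(u,v),r in(("red clip",(202,187),7),("yel",(274,234),16),("grn",(309,230),16),("boxA",(350,231),11),("boxC",(431,229),11),("boxB",(435,196),11),("disp",(395,200),14)):
    T=np.ascontiguousarray(a[v-r:v+r+1,u-r:u+r+1]); S=np.ascontiguousarray(t[v-r-14:v+r+15,u-r-14:u+r+15])
    m=cv2.matchTemplate(S,T,cv2.TM_CCOEFF_NORMED); _,q,_,l=cv2.minMaxLoc(m); print(n,"shift px",l[0]-14,l[1]-14,"score",round(q,2))
E
python3 trk.py
```

```text
red clip shift px 0 0 score 0.89
yel shift px 0 0 score 0.9
grn shift px 0 0 score 1.0
boxA shift px 0 0 score 0.99
boxC shift px 0 0 score 1.0
boxB shift px 0 0 score 1.0
disp shift px 0 0 score 1.0
```

```bash
python3 -m jog '0.263 -0.427 0 0 0 0 -1;0.263 -0.427 0 0 0 0 -1;0.263 -0.427 0 0 0 0 -1;0.263 -0.427 0 0 0 0 -1;0.263 -0.427 0 0 0 0 -1'; python3 -m jog '0 0 0 0 0 0.126 -1;0 0 0 0 0 0 -1;0 0 0 0 0 0 -1'; python3 -c "
from h import *
rel([413,151.5,255])"
```

```text
time: 14.1
tool_pos: [411.6, 149.8, 439.0]
tcp_rot: [-180.0, -0.1, -177.4]
ft_force: [0.7, -0.7, 0.6]
finger_gap: 85.6
grip_force: 0.0
time: 14.48
tool_pos: [412.8, 151.3, 439.7]
tcp_rot: [-180.0, -0.1, 175.2]
ft_force: [0.1, 0.2, 0.1]
finger_gap: 85.3
grip_force: 0.0
rows total tx ty tz [-0.003  0.003  1.847] yaw now 175.18
```

```bash
python3 -m jog '0 0 0.4 0 0 0 -1;0 0 0.5 0 0 0 -1;0 0 0.5 0 0 0 -1;0 0 0.3 0 0 0 -1;0 0 0.147 0 0 0 -1'; python3 -m jog '0 0 0 0 0 0 -1;0 0 0 0 0 0 1;0 0 0 0 0 0 1;0 0 0 0 0 0 1;0 0 0 0 0 0 1' 60;  python3 -m jog '0 0 0 0 0 0 1;0 0 0 0 0 0 1;0 0 0 0 0 0 1' 60
```

```text
time: 15.1
tool_pos: [412.0, 151.3, 253.2]
tcp_rot: [-179.9, -0.2, 175.1]
ft_force: [-0.7, -0.6, 0.3]
finger_gap: 85.6
grip_force: 0.0
time: 15.72
tool_pos: [413.0, 151.1, 256.0]
tcp_rot: [180.0, 0.0, 175.0]
ft_force: [0.9, 1.6, -1.7]
finger_gap: 12.7
grip_force: 11.0
time: 16.1
tool_pos: [412.7, 151.0, 255.5]
tcp_rot: [-180.0, -0.0, 175.0]
ft_force: [-1.4, 0.5, -0.5]
finger_gap: 10.8
grip_force: 60.4
```

```bash
python3 -m jog '0 0 -0.2 0 0 0 1;0 0 -0.4 0 0 0 1;0 0 -0.4 0 0 0 1;0 0 -0.4 0 0 0 1;0 0 -0.2 0 0 -0.128 1'; python3 -m jog '0 -0.4 0 0 0 0 1;-0.1 -0.4 0 0 0 0 1;-0.2 -0.4 0 0 0 0 1;-0.2 -0.4 0 0 0 0 1;-0.3 -0.182 0 0 0 0 1';  python3 -m jog '-0.3 0 0 0 0 0 1;-0.17 0 0 0 0 0 1;0 0 0 0 0 0 1;0 0 0 0 0 0 1'; python3 -m jog '-0.04 0 0 0 0 0 1;0 0 0 0 0 0 1;0 0 0 0 0 0 1' | sed -n '2p;4p'; python3 -m jog '-0.02 0 0 0 0 0 1;0 0 0 0 0 0 1;0 0 0 0 0 0 1'| sed -n '2p;4p'
```

```text
time: 16.73
tool_pos: [413.0, 151.1, 417.9]
tcp_rot: [180.0, 0.2, -177.2]
ft_force: [0.6, 0.1, -2.5]
finger_gap: 11.4
grip_force: 60.1
time: 17.35
tool_pos: [501.3, -25.3, 415.2]
tcp_rot: [-180.0, -0.0, -177.4]
ft_force: [0.7, 0.8, -1.7]
finger_gap: 11.5
grip_force: 60.3
time: 17.85
tool_pos: [547.5, -21.0, 415.0]
tcp_rot: [180.0, -0.1, -177.3]
ft_force: [-0.3, 0.1, -1.6]
finger_gap: 11.0
grip_force: 60.3
tool_pos: [551.8, -20.8, 415.7]
ft_force: [-0.2, -0.4, -3.0]
tool_pos: [554.0, -20.7, 415.5]
ft_force: [-0.0, -0.2, -2.5]
```

```bash
python3 -m jog '-0.02 0 0 0 0 0 1;0 0 0 0 0 0 1;0 0 0 0 0 0 1' | sed -n '2p;4p'; python3 -m jog '-0.015 0 0 0 0 0 1;0 0 0 0 0 0 1;0 0 0 0 0 0 1'| sed -n '2p;4p'; python3 -m jog '-0.015 0 0 0 0 0 1;0 0 0 0 0 0 1;0 0 0 0 0 0 1'| sed -n '2p;4p'
```

```text
tool_pos: [556.0, -20.6, 415.5]
ft_force: [-0.2, -0.5, -2.7]
tool_pos: [557.5, -20.6, 415.5]
ft_force: [0.3, -0.0, -2.5]
tool_pos: [558.5, -20.6, 415.4]
ft_force: [-6.0, 0.4, 0.9]
```

```bash
python3 -m jog '0.043 0 0 0 0 0 1;0 0 0 0 0 0 1;0 0 0.1 0 0 0 1;0 0 0.1 0 0 0 1;0 0 0.1 0 0 0 1'; python3 -m jog '0 0 0.03 0 0 0 1;0 0 0 0 0 0 1;0 0 0.02 0 0 0 1;0 0 0 0 0 0 1;0 0 0 0 0 0 1';  python3 -m jog '0 0 0.02 0 0 0 1;0 0 0 0 0 0 1;0 0 0 0 0 0 1'
```

```text
time: 20.35
tool_pos: [554.5, -20.7, 384.2]
tcp_rot: [180.0, -0.1, -177.3]
ft_force: [0.0, 0.2, -3.3]
finger_gap: 11.5
grip_force: 60.4
time: 20.98
tool_pos: [554.7, -20.7, 380.7]
tcp_rot: [-180.0, 0.0, -177.3]
ft_force: [-0.2, 0.1, -1.6]
finger_gap: 11.4
grip_force: 60.3
time: 21.35
tool_pos: [554.8, -20.7, 380.2]
tcp_rot: [-180.0, 0.1, -177.3]
ft_force: [-5.2, 0.1, 6.7]
finger_gap: 11.0
grip_force: 61.5
```

```bash
python3 -m jog '0 0 -0.022 0 0 0 1;0 0.1 0 0 0 0 1;0 0.3 0 0 0 0 1;0 0.3 0 0 0 0 1;0 0.3 0 0 0 0 1';python3 -m jog '0 0.3 0 0 0 0 1;0 0.3 0 0 0 0 1;0 0.3 0 0 0 0 1;0 0.3 0 0 0 0 1;0 0.3 0 0 0 0 1'; python3 -m jog '0 0.3 0 0 0 0 1;0 0 0 0 0 0 1;0 0 0 0 0 0 1'
```

```text
time: 21.98
tool_pos: [549.8, 80.6, 380.5]
tcp_rot: [180.0, -0.0, -177.3]
ft_force: [-0.0, 0.0, -1.2]
finger_gap: 11.5
grip_force: 60.5
time: 22.6
tool_pos: [542.6, 230.5, 380.5]
tcp_rot: [-180.0, -0.0, -177.3]
ft_force: [-0.1, -1.3, 0.8]
finger_gap: 11.5
grip_force: 60.6
time: 22.98
tool_pos: [541.4, 259.1, 380.5]
tcp_rot: [-180.0, -0.0, -177.3]
ft_force: [0.7, 0.2, -1.9]
finger_gap: 11.4
grip_force: 60.6
```

```bash
python3 -m jog '0 0 0.01 0 0 0 1;0 0 0 0 0 0 0.3;0 0 0 0 0 0 -1;0 0 0 0 0 0 -1;0 0 0 0 0 0 -1';python3 -m jog '0 0 -0.2 0 0 0 -1;0 0 -0.4 0 0 0 -1;0.22 -0.455 0 0 0 0 -1;0.22 -0.455 0 0 0 0 -1;0.22 -0.455 0 0 0 0 -1';python3 -m jog '0.22 -0.455 0 0 0 0 -1;0.21 -0.45 0 0 0 0 -1;0 0 0 0 0 -0.115 -1;0 0 0 0 0 -0.115 -1;0 0 0 0 0 0 -1'
python3 - <<'E'
from h import *
rel([443,27,255])
t=snapshot("top");crop(t,"c9",195,160,395,280,4)
s=snapshot("scene");crop(s,"c10",270,150,530,280,3)
cv2.imwrite("pics/j1.png",np.vstack([cv2.imread("pics/c9.png")[:,:780][:300],cv2.imread("pics/c10.png")[:300]]))
E
```

```text
time: 23.6
tool_pos: [541.6, 258.8, 379.6]
tcp_rot: [-180.0, -0.0, -177.3]
ft_force: [-0.4, 0.4, -0.5]
finger_gap: 81.8
grip_force: 0.0
time: 24.22
tool_pos: [481.4, 118.5, 441.6]
tcp_rot: [-180.0, 0.1, -177.3]
ft_force: [0.6, -0.2, 0.6]
finger_gap: 85.4
grip_force: 0.0
time: 24.85
tool_pos: [443.3, 27.0, 441.3]
tcp_rot: [-180.0, 0.1, -163.6]
ft_force: [0.0, 0.4, -0.8]
finger_gap: 85.3
grip_force: 0.0
rows total tx ty tz [0.007 0.002 1.863] yaw now -163.58
```

View pics/j1.png

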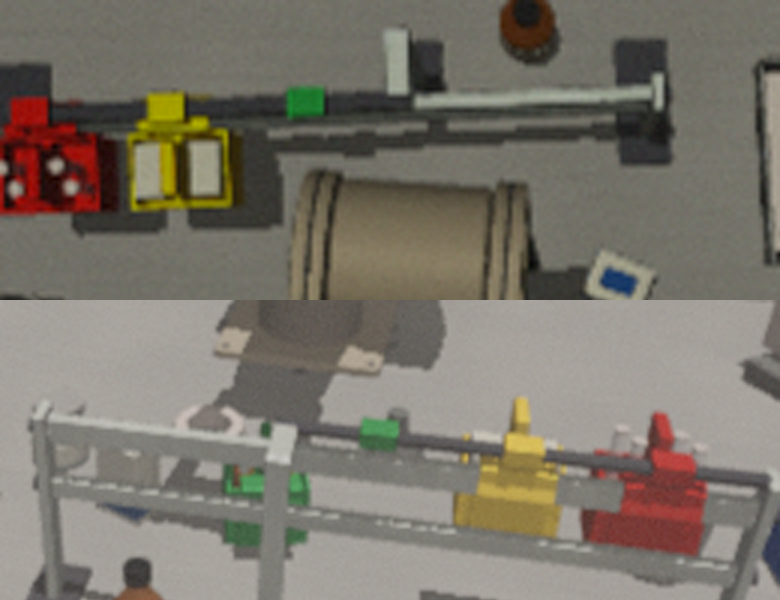

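Red and yellow both hang under their clips (top: yellow clip (166,107), body centre about (181,165), which is about 5 mm off after parallax). Green still stands at lower (265,500). Descending on green.

```bash
python3 -m jog '0 0 0.4 0 0 0 -1;0 0 0.5 0 0 0 -1;0 0 0.5 0 0 0 -1;0 0 0.3 0 0 0 -1;0 0 0.16 0 0 0 -1'; python3 -m jog '0 0 0 0 0 0 -1;0 0 0 0 0 0 1;0 0 0 0 0 0 1;0 0 0 0 0 0 1;0 0 0 0 0 0 1' 60;  python3 -m jog '0 0 0 0 0 0 1;0 0 0 0 0 0 1;0 0 0 0 0 0 1' 60
```

```text
time: 25.58
tool_pos: [442.7, 27.4, 252.1]
tcp_rot: [180.0, -0.1, -163.6]
ft_force: [-0.2, -0.0, -0.6]
finger_gap: 85.8
grip_force: 0.0
time: 26.2
tool_pos: [443.4, 27.2, 254.1]
tcp_rot: [-180.0, 0.0, -163.5]
ft_force: [0.1, 0.7, 1.8]
finger_gap: 12.3
grip_force: 7.9
time: 26.58
tool_pos: [443.3, 27.2, 253.7]
tcp_rot: [180.0, -0.0, -163.5]
ft_force: [-0.2, -0.3, 0.6]
finger_gap: 11.3
grip_force: 60.6
```

```bash
python3 -m jog '0 0 -0.2 0 0 0 1;0 0 -0.4 0 0 0 1;0 0 -0.4 0 0 0 1;0 0 -0.4 0 0 0.115 1;0 0 -0.22 0 0 0.115 1'; python3 -m jog '0 -0.3 0 0 0 0 1;-0.2 -0.23 0 0 0 0 1;-0.3 0 0 0 0 0 1;-0.3 0 0 0 0 0 1;-0.22 0 0 0 0 0 1';  python3 -m jog '0 0 0 0 0 0 1;-0.04 0 0 0 0 0 1;0 0 0 0 0 0 1;0 0 0 0 0 0 1' ; python3 -m jog '-0.02 0 0 0 0 0 1;0 0 0 0 0 0 1;0 0 0 0 0 0 1'| sed -n '2p;4p'; python3 -m jog '-0.02 0 0 0 0 0 1;0 0 0 0 0 0 1;0 0 0 0 0 0 1'| sed -n '2p;4p'
```

```text
time: 27.2
tool_pos: [443.5, 27.1, 418.0]
tcp_rot: [-180.0, 0.2, -177.5]
ft_force: [0.3, 0.6, -2.3]
finger_gap: 11.4
grip_force: 60.2
time: 27.82
tool_pos: [548.6, -21.2, 415.0]
tcp_rot: [180.0, -0.1, -177.3]
ft_force: [0.7, -0.3, -2.0]
finger_gap: 11.1
grip_force: 60.2
time: 28.32
tool_pos: [551.3, -20.8, 415.9]
tcp_rot: [-180.0, 0.0, -177.3]
ft_force: [-0.3, 0.2, -2.2]
finger_gap: 11.3
grip_force: 60.2
tool_pos: [553.6, -20.8, 415.7]
ft_force: [0.6, -0.6, -2.6]
tool_pos: [555.7, -20.7, 415.7]
ft_force: [-0.3, -0.1, -1.7]
```

```bash
python3 -m jog '-0.02 0 0 0 0 0 1;0 0 0 0 0 0 1;0 0 0 0 0 0 1' | sed -n '2p;4p'; python3 -m jog '-0.015 0 0 0 0 0 1;0 0 0 0 0 0 1;0 0 0 0 0 0 1'| sed -n '2p;4p'
```

```text
tool_pos: [557.5, -20.6, 415.6]
ft_force: [-5.2, -0.6, -1.0]
tool_pos: [558.3, -20.6, 415.6]
ft_force: [-10.9, -1.2, 3.0]
```

```bash
python3 -m jog '0.054 0 0 0 0 0 1;0 0 0 0 0 0 1;0 0 0.1 0 0 0 1;0 0 0.1 0 0 0 1;0 0 0.1 0 0 0 1'; python3 -m jog '0 0 0.04 0 0 0 1;0 0 0 0 0 0 1;0 0 0.02 0 0 0 1;0 0 0 0 0 0 1;0 0 0 0 0 0 1';  python3 -m jog '0 0 0.02 0 0 0 1;0 0 0 0 0 0 1;0 0 0 0 0 0 1'
```

```text
time: 30.45
tool_pos: [553.7, -20.7, 384.4]
tcp_rot: [180.0, -0.1, -177.3]
ft_force: [0.3, 0.1, -1.8]
finger_gap: 11.1
grip_force: 60.2
time: 31.08
tool_pos: [553.8, -20.8, 380.0]
tcp_rot: [-180.0, 0.0, -177.3]
ft_force: [-0.1, 0.1, -1.8]
finger_gap: 11.3
grip_force: 60.2
time: 31.45
tool_pos: [553.9, -20.7, 378.5]
tcp_rot: [-180.0, 0.1, -177.3]
ft_force: [-2.0, -0.1, 3.8]
finger_gap: 11.1
grip_force: 61.3
```

```bash
python3 -m jog '0 0 -0.018 0 0 0 1;0 0.1 0 0 0 0 1;0 0.3 0 0 0 0 1;0 0.3 0 0 0 0 1;0 0.3 0 0 0 0 1';python3 -m jog '0 0.3 0 0 0 0 1;0 0.3 0 0 0 0 1;0 0.059 0 0 0 0 1;0 0 0 0 0 0 1;0 0 0 0 0 0 1'; python3 -m jog '0 0 0.01 0 0 0 1;0 0 0 0 0 0 0.3;0 0 0 0 0 0 -1;0 0 0 0 0 0 -1;0 0 0 0 0 0 -1';python3 -m jog '0 0 -0.2 0 0 0 -1;0 0 -0.4 0 0 0 -1;0 0 0 0 0 0 -1'
```

```text
time: 32.08
tool_pos: [548.7, 80.6, 378.9]
tcp_rot: [180.0, -0.1, -177.3]
ft_force: [0.8, 0.0, -1.7]
finger_gap: 11.1
grip_force: 60.1
time: 32.7
tool_pos: [546.0, 144.3, 379.3]
tcp_rot: [-180.0, -0.0, -177.4]
ft_force: [0.0, 0.3, -3.0]
finger_gap: 11.4
grip_force: 60.1
time: 33.33
tool_pos: [546.0, 145.0, 378.6]
tcp_rot: [180.0, 0.0, -177.3]
ft_force: [0.5, 0.0, 0.4]
finger_gap: 82.0
grip_force: 0.0
time: 33.7
tool_pos: [546.9, 145.2, 444.6]
tcp_rot: [179.9, 0.5, -177.3]
ft_force: [0.4, 0.9, -0.5]
finger_gap: 85.3
grip_force: 0.0
```

```bash
python3 -m jog '0.216 -0.516 0 0 0 0 -1;0.216 -0.516 0 0 0 0 -1;0.216 -0.516 0 0 0 0 -1;0.216 -0.516 0 0 0 0 -1;0.216 -0.516 0 0 0 0 -1'; python3 -m jog '0 0 0 0 0 0.143 -1;0 0 0 0 0 0.143 -1;0 0 0 0 0 0.142 -1;0 0 0 0 0 0 -1;0 0 0 0 0 0 -1'; python3 - <<'E'
from h import *
rel([450.2,-117.6,220])
t=snapshot("top");crop(t,"c11",195,160,275,280,4)
s=snapshot("scene");crop(s,"c12",270,150,530,280,2.3)
a,b=[cv2.imread(f"pics/c1{i}.png") for i in(1,2)]; h=min(len(a),len(b)); crop(t,"c11",180,165,380,250,3.9)
a=cv2.imread("pics/c11.png"); w=min(a.shape[1],b.shape[1]); cv2.imwrite("pics/j2.png",np.vstack([a[:300,:w],b[:,:w]]))
E
```

```text
time: 34.33
tool_pos: [449.3, -119.2, 439.3]
tcp_rot: [-180.0, 0.1, -177.3]
ft_force: [0.4, -0.8, -0.1]
finger_gap: 85.4
grip_force: 0.0
time: 34.95
tool_pos: [450.2, -117.7, 438.8]
tcp_rot: [180.0, 0.0, 157.2]
ft_force: [0.6, -0.0, -0.1]
finger_gap: 85.1
grip_force: 0.0
rows total tx ty tz [1.000e-03 1.000e-03 2.188e+00] yaw now 157.2
```

View pics/j2.png

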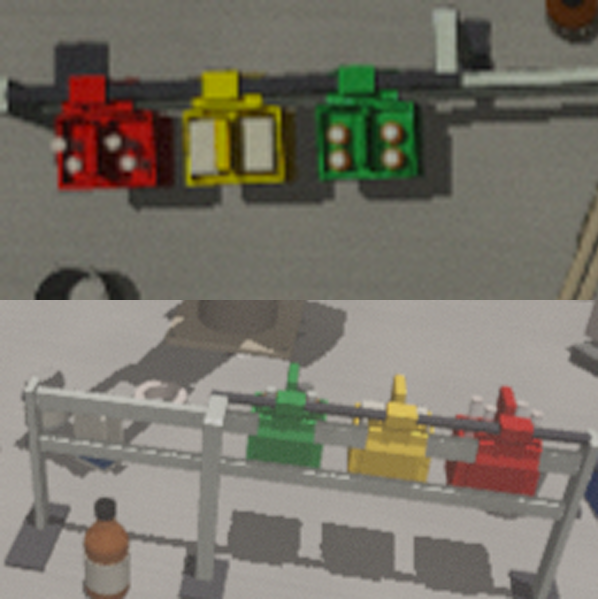

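All three carriers hang under their clips (top: clips at x 88/220/356, body centres 108/234/369, offsets explained by parallax to within about 5 mm). Now the boxes.

```bash
python3 -m jog '0 0 0.5 0 0 0 -1;0 0 0.5 0 0 0 -1;0 0 0.5 0 0 0 -1;0 0 0.4 0 0 0 -1;0 0 0.2 0 0 0 -1'; python3 -m jog '0 0 0.09 0 0 0 -1;0 0 0 0 0 0 -1;0 0 0 0 0 0 1;0 0 0 0 0 0 1;0 0 0 0 0 0 1' 40;  python3 -m jog '0 0 0 0 0 0 1;0 0 0 0 0 0 1;0 0 0 0 0 0 1' 40
```

```text
time: 35.67
tool_pos: [449.1, -117.3, 225.8]
tcp_rot: [-180.0, -0.2, 157.1]
ft_force: [0.2, -1.0, 0.5]
finger_gap: 85.7
grip_force: 0.0
time: 36.3
tool_pos: [450.9, -118.1, 220.9]
tcp_rot: [180.0, 0.1, 157.0]
ft_force: [-0.3, 0.6, 6.8]
finger_gap: 53.4
grip_force: 42.8
time: 36.67
tool_pos: [450.9, -118.1, 220.9]
tcp_rot: [180.0, 0.1, 157.0]
ft_force: [-0.9, 0.4, 6.4]
finger_gap: 53.5
grip_force: 42.8
```

```bash
python3 -m jog '0 0 -0.2 0 0 0 1;0 0 -0.4 0 0 0 1;0 0 -0.4 0 0 0 1;0 0 0 0 0 -0.146 1;0 0 0 0 0 -0.146 1'; python3 -m jog '0 0 0 0 0 -0.145 1;0 -0.45 0 0 0 0 1;0.07 -0.45 0 0 0 0 1;0.069 -0.45 0 0 0 0 1;0 -0.409 0 0 0 0 1';python3 -m jog '0 0 0.3 0 0 0 1;0 0 0.32 0 0 0 1;0 0 0 0 0 0 1;0 0 0 0 0 0 1'
python3 - <<'E'
from h import *
rel([446.4,-294.4,259])
t=snapshot("top");crop(t,"c13",360,160,460,260,6)
E
```

```text
time: 37.3
tool_pos: [450.3, -117.8, 320.4]
tcp_rot: [-180.0, 0.1, 174.8]
ft_force: [0.4, -0.2, -1.3]
finger_gap: 53.5
grip_force: 42.3
time: 37.92
tool_pos: [445.6, -295.7, 319.5]
tcp_rot: [180.0, -0.0, -176.8]
ft_force: [0.4, 0.9, -0.6]
finger_gap: 53.8
grip_force: 42.7
time: 38.42
tool_pos: [446.5, -294.3, 258.6]
tcp_rot: [-180.0, 0.0, -176.8]
ft_force: [0.1, -0.3, -1.2]
finger_gap: 53.8
grip_force: 42.8
rows total tx ty tz [ 0.001 -0.001 -0.004] yaw now -176.77
```

View pics/c13.png

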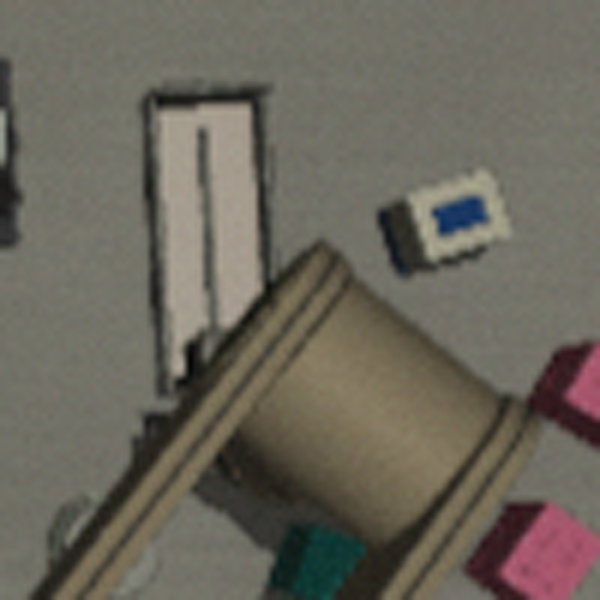

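The held box is hidden under the arm, and the dispenser (rear middle at crop (206,95)) agrees with the earlier measurement. Pushing in.

```bash
python3 -m jog '-0.1 0 0 0 0 0 1;0 0 0 0 0 0 1;0 0 0 0 0 0 1'|sed -n '2p;4p'; python3 -m jog '-0.1 0 0 0 0 0 1;0 0 0 0 0 0 1;0 0 0 0 0 0 1'|sed -n '2p;4p';python3 -m jog '-0.1 0 0 0 0 0 1;0 0 0 0 0 0 1;-0.1 0 0 0 0 0 1;0 0 0 0 0 0 1'|sed -n '2p;4p';python3 -m jog '-0.1 0 0 0 0 0 1;-0.1 0 0 0 0 0 1;0 0 0 0 0 0 1;0 0 0 0 0 0 1'
```

```text
tool_pos: [456.5, -293.6, 257.9]
ft_force: [-0.3, 0.7, -1.4]
tool_pos: [465.9, -293.1, 257.3]
ft_force: [-4.2, 0.2, 1.0]
tool_pos: [485.9, -292.0, 257.1]
ft_force: [-5.1, -2.1, -0.7]
time: 40.22
tool_pos: [505.4, -290.8, 257.1]
tcp_rot: [180.0, -0.1, -176.8]
ft_force: [-5.1, -0.5, -2.4]
finger_gap: 53.6
grip_force: 43.2
```

```bash
python3 -m jog '-0.03 0 0 0 0 0 1;0 0 0.06 0 0 0 1;0 0 0 0 0 0 1;0 0 0 0 0 0 1'|sed -n '2p;4p'; python3 -m jog '0 0 0.06 0 0 0 1;0 0 0 0 0 0 1;0 0 0 0 0 0 1'|sed -n '2p;4p';python3 -m jog '0 0 0.06 0 0 0 1;0 0 0 0 0 0 1;0 0 0 0 0 0 1'|sed -n '2p;4p';python3 -m jog '0 0 0.06 0 0 0 1;0 0 0 0 0 0 1;0 0 0 0 0 0 1'|sed -n '2p;4p'
```

```text
tool_pos: [508.3, -290.8, 251.1]
ft_force: [-5.7, -2.1, -1.1]
tool_pos: [508.2, -290.8, 245.1]
ft_force: [-5.8, -1.8, -2.0]
tool_pos: [508.2, -290.8, 239.1]
ft_force: [-5.2, -2.0, -2.6]
tool_pos: [508.2, -290.8, 233.1]
ft_force: [-6.0, -2.4, -2.5]
```

```bash
python3 -m jog '0 0 0.04 0 0 0 1;0 0 0 0 0 0 1;0 0 0 0 0 0 1'|sed -n '2p;4p'; python3 -m jog '0 0 0.02 0 0 0 1;0 0 0 0 0 0 1;0 0 0 0 0 0 1'|sed -n '2p;4p';python3 -m jog '0 0 0.02 0 0 0 1;0 0 0 0 0 0 1;0 0 0 0 0 0 1'|sed -n '2p;4p';python3 -m jog '0 0 0.02 0 0 0 1;0 0 0 0 0 0 1;0 0 0 0 0 0 1'|sed -n '2p;4p'
```

```text
tool_pos: [508.3, -290.9, 229.3]
ft_force: [-5.1, -2.0, -1.9]
tool_pos: [508.5, -290.9, 227.6]
ft_force: [-5.5, -1.0, -0.5]
tool_pos: [508.5, -290.9, 225.7]
ft_force: [-5.2, -0.7, -0.1]
tool_pos: [508.7, -290.9, 224.9]
ft_force: [-9.4, 1.8, 9.5]
```

```bash
python3 -m jog '0.04 0 -0.005 0 0 0 1;0 0 0 0 0 0 1;0 0 0 0 0 0 0.1;0 0 0 0 0 0 -0.5;0 0 0 0 0 0 -1'; python3 -m jog '0 0 0 0 0 0 -1;0 0 -0.1 0 0 0 -1;0 0 -0.4 0 0 0 -1;0 0 -0.5 0 0 0 -1;0 0 -0.5 0 0 0 -1'; python3 -m jog '0 0 0 0 0 0 -1;0 0 0 0 0 0 -1'; python3 trk.py | grep box
```

```text
time: 43.98
tool_pos: [505.3, -290.8, 224.1]
tcp_rot: [-180.0, 0.1, -176.8]
ft_force: [0.4, -0.4, -1.0]
finger_gap: 79.8
grip_force: 0.0
time: 44.6
tool_pos: [505.0, -290.7, 376.2]
tcp_rot: [-180.0, 0.0, -176.8]
ft_force: [1.1, 0.2, -0.1]
finger_gap: 85.3
grip_force: 0.0
time: 44.85
tool_pos: [505.1, -290.8, 374.4]
tcp_rot: [-180.0, 0.0, -176.8]
ft_force: [-0.2, -0.5, -0.3]
finger_gap: 85.5
grip_force: 0.0
boxA shift px 11 9 score 0.14
boxC shift px 0 0 score 0.39
boxB shift px 9 -12 score 0.43
```

```bash
python3 -m jog '0.178 -0.39 0 0 0 0 -1;0.178 -0.39 0 0 0 0 -1;0.179 -0.39 0 0 0 0 -1;0 0 0 0 0 0.13 -1;0 0 0 0 0 0.13 -1'; python3 -m jog '0 0 0 0 0 0 -1;0 0 0 0 0 0 -1'; python3 -c "
from h import *
rel([458.2,-410.6,220.5])
t=snapshot('top');crop(t,'c14',360,160,480,260,5)"
```

```text
time: 45.52
tool_pos: [457.4, -411.1, 371.5]
tcp_rot: [179.9, -0.2, 167.3]
ft_force: [0.0, 0.2, 0.4]
finger_gap: 85.6
grip_force: 0.0
time: 45.78
tool_pos: [458.2, -410.4, 372.9]
tcp_rot: [179.9, -0.1, 167.8]
ft_force: [-0.5, -0.3, -1.0]
finger_gap: 85.1
grip_force: 0.0
rows total tx ty tz [-0.003 -0.003  1.524] yaw now 167.8
```

View pics/c14.png

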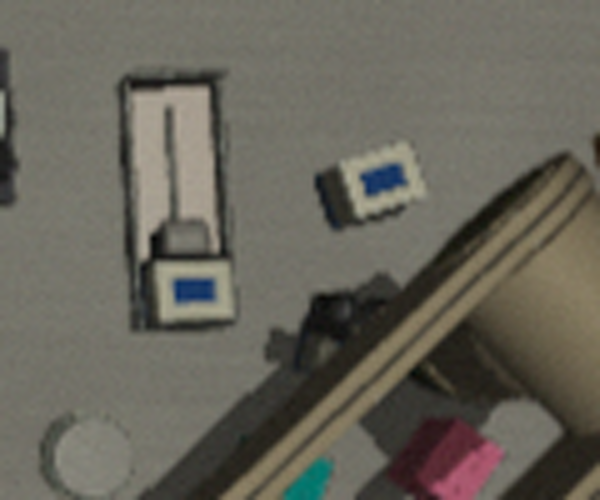

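The first box stands in the dispenser at crop (193,290), against the lip with the pusher behind it. Taking the next box.

```bash
python3 -m jog '0 0 0.4 0 0 0 -1;0 0 0.5 0 0 0 -1;0 0 0.4 0 0 0 -1;0 0 0.224 0 0 0 -1;0 0 0 0 0 0 -1'; python3 -m jog '0 0 0 0 0 0 1;0 0 0 0 0 0 1;0 0 0 0 0 0 1;0 0 0 0 0 0 1;0 0 0 0 0 0 1' 40;  python3 -m jog '0 0 0 0 0 0 1;0 0 0 0 0 0 1' 40
```

```text
time: 46.45
tool_pos: [457.4, -409.6, 219.0]
tcp_rot: [179.8, -0.2, 167.7]
ft_force: [0.6, 0.4, 0.5]
finger_gap: 85.8
grip_force: 0.0
time: 47.08
tool_pos: [459.0, -411.3, 223.8]
tcp_rot: [-179.9, 0.2, 167.6]
ft_force: [1.1, 1.6, 6.5]
finger_gap: 54.3
grip_force: 42.3
time: 47.32
tool_pos: [459.0, -411.3, 223.8]
tcp_rot: [-179.9, 0.2, 167.6]
ft_force: [0.7, 0.3, 6.1]
finger_gap: 53.8
grip_force: 42.3
```

```bash
python3 -m jog '0 0 -0.2 0 0 0 1;0 0 -0.4 0 0 0 1;0 0 -0.4 0 0 0 1;0 0 0 0 0 -0.13 1;0 0 0 0 0 -0.13 1'; python3 -m jog '0.08 0.4 0 0 0 0 1;0 0.4 0 0 0 0 1;0 0.374 0 0 0 0 1;0 0 0.3 0 0 0 1;0 0 0.31 0 0 0 1'; python3 -m jog '0 0 0 0 0 0 1;0 0 0 0 0 0 1'; python3 -c "
from h import *
rel([444.4,-294.5,262])"
```

```text
time: 47.95
tool_pos: [458.4, -410.9, 324.2]
tcp_rot: [-179.9, 0.1, -176.5]
ft_force: [-0.3, 0.6, -0.9]
finger_gap: 54.0
grip_force: 42.2
time: 48.58
tool_pos: [444.1, -293.7, 262.1]
tcp_rot: [-179.9, 0.1, -176.7]
ft_force: [0.5, -0.4, -1.5]
finger_gap: 54.0
grip_force: 42.4
time: 48.82
tool_pos: [444.1, -294.4, 262.4]
tcp_rot: [-179.9, 0.1, -176.8]
ft_force: [0.1, 0.2, -0.8]
finger_gap: 53.9
grip_force: 42.3
rows total tx ty tz [-0.003 -0.001  0.004] yaw now -176.79
```

```bash
python3 -m jog '-0.1 0 0 0 0 0 1;0 0 0 0 0 0 1;-0.05 0 0 0 0 0 1;-0.05 0 0 0 0 0 1;0 0 0 0 0 0 1'|sed -n '2p;4,5p'; python3 -m jog '-0.1 0 0 0 0 0 1;0 0 0 0 0 0 1;-0.1 0 0 0 0 0 1;0 0 0 0 0 0 1'|sed -n '2p;4,5p';python3 -m jog '-0.1 0 0 0 0 0 1;0 0 0 0 0 0 1;-0.1 0 0 0 0 0 1;-0.05 0 0 0 0 0 1;0 0 0 0 0 0 1'|sed -n '2p;4,5p';python3 -m jog '0 0 0 0 0 0 1;0 0 0 0 0 0 1'
```

```text
tool_pos: [463.3, -292.7, 260.3]
ft_force: [-5.5, -0.3, 1.5]
finger_gap: 53.9
tool_pos: [483.2, -291.6, 260.0]
ft_force: [-5.2, -0.7, -1.3]
finger_gap: 53.9
tool_pos: [507.9, -290.2, 259.9]
ft_force: [-5.9, 0.4, -0.5]
finger_gap: 53.9
time: 50.82
tool_pos: [507.7, -290.2, 260.0]
tcp_rot: [180.0, -0.1, -176.8]
ft_force: [-5.4, 0.7, -1.2]
finger_gap: 54.2
grip_force: 42.0
```

```bash
python3 -m jog '0 0 0.06 0 0 0 1;0 0 0 0 0 0 1;0 0 0.06 0 0 0 1;0 0 0 0 0 0 1'|sed -n '2p;4,5p'; python3 -m jog '0 0 0.06 0 0 0 1;0 0 0 0 0 0 1;0 0 0.06 0 0 0 1;0 0 0 0 0 0 1'|sed -n '2p;4,5p';python3 -m jog '0 0 0.04 0 0 0 1;0 0 0 0 0 0 1;0 0 0 0 0 0 1'|sed -n '2p;4,5p';python3 -m jog '0 0 0.02 0 0 0 1;0 0 0 0 0 0 1;0 0 0 0 0 0 1'|sed -n '2p;4,5p'; python3 -m jog '0 0 0.02 0 0 0 1;0 0 0 0 0 0 1;0 0 0 0 0 0 1'|sed -n '2p;4,5p'
```

```text
tool_pos: [507.8, -290.3, 248.1]
ft_force: [-5.5, 0.1, -1.1]
finger_gap: 54.0
tool_pos: [507.8, -290.3, 236.0]
ft_force: [-5.6, 0.4, -1.8]
finger_gap: 53.9
tool_pos: [507.8, -290.3, 232.2]
ft_force: [-5.7, 0.1, -0.0]
finger_gap: 53.9
tool_pos: [507.8, -290.4, 230.4]
ft_force: [-6.6, -0.8, 0.7]
finger_gap: 53.7
tool_pos: [507.9, -290.4, 228.5]
ft_force: [-7.6, -1.1, -0.1]
finger_gap: 54.0
```

```bash
python3 -m jog '0 0 0.02 0 0 0 1;0 0 0 0 0 0 1;0 0 0 0 0 0 1'|sed -n '2p;4,5p'; python3 -m jog '0.04 0 -0.01 0 0 0 1;0 0 0 0 0 0 1;0 0 0 0 0 0 0.1;0 0 0 0 0 0 -0.5;0 0 0 0 0 0 -1'; python3 -m jog '0 0 0 0 0 0 -1;0 0 -0.1 0 0 0 -1;0 0 -0.4 0 0 0 -1;0 0 -0.5 0 0 0 -1;0 0 -0.5 0 0 0 -1'; python3 -m jog '0 0 0 0 0 0 -1;0 0 0 0 0 0 -1'
```

```text
tool_pos: [508.0, -290.4, 227.9]
ft_force: [-11.0, 4.0, 11.4]
finger_gap: 54.4
time: 53.95
tool_pos: [504.9, -290.6, 228.0]
tcp_rot: [-180.0, 0.1, -176.8]
ft_force: [-0.6, -0.3, 0.2]
finger_gap: 79.9
grip_force: 0.0
time: 54.58
tool_pos: [504.5, -290.4, 379.8]
tcp_rot: [-180.0, 0.0, -176.8]
ft_force: [0.3, -0.3, 0.4]
finger_gap: 85.5
grip_force: 0.0
time: 54.82
tool_pos: [504.6, -290.5, 378.0]
tcp_rot: [-180.0, 0.0, -176.8]
ft_force: [0.2, 0.2, -0.4]
finger_gap: 85.5
grip_force: 0.0
```

```bash
python3 -m jog '-0.175 -0.353 0 0 0 0 -1;-0.175 -0.353 0 0 0 0 -1;-0.176 -0.353 0 0 0 0 -1;-0.176 -0.352 0 0 0 -0.127 -1;0 0 0 0 0 -0.128 -1'; python3 -m jog '0 0 0 0 0 0 -1;0 0 0 0 0 0 -1'; python3 -c "
from h import *
rel([582.6,-427.5,222])
t=snapshot('top');crop(t,'c15',360,160,480,260,5)"
```

```text
time: 55.45
tool_pos: [582.5, -429.4, 372.8]
tcp_rot: [179.7, -0.2, -161.3]
ft_force: [-0.2, 1.4, -1.1]
finger_gap: 85.3
grip_force: 0.0
time: 55.7
tool_pos: [582.4, -427.0, 376.6]
tcp_rot: [179.9, -0.0, -161.6]
ft_force: [0.4, 1.1, -0.5]
finger_gap: 85.2
grip_force: 0.0
rows total tx ty tz [-0.002 -0.008  1.546] yaw now -161.63
```

View pics/c15.png

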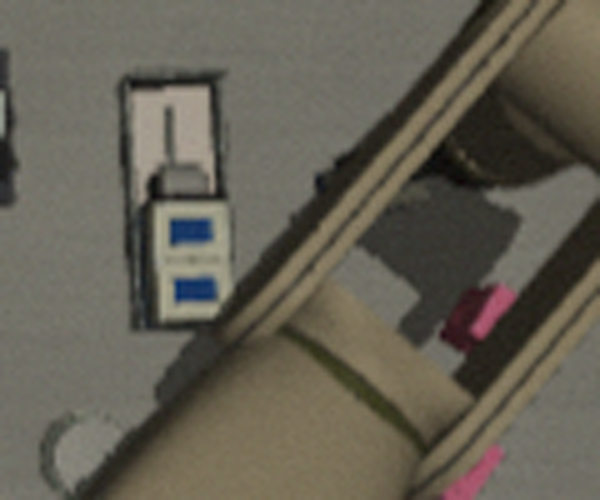

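Both boxes stand in a row at crop (192,230) and (195,290), with the pusher behind at (182,180). Now the third box.

```bash
python3 -m jog '0 0 0.4 0 0 0 -1;0 0 0.5 0 0 0 -1;0 0 0.4 0 0 0 -1;0 0 0.246 0 0 0 -1;0 0 0 0 0 0 -1'; python3 -m jog '0 0 0 0 0 0 1;0 0 0 0 0 0 1;0 0 0 0 0 0 1;0 0 0 0 0 0 1;0 0 0 0 0 0 1' 40;  python3 -m jog '0 0 0 0 0 0 1;0 0 0 0 0 0 1' 40
```

```text
time: 56.38
tool_pos: [581.5, -426.2, 220.1]
tcp_rot: [179.7, -0.2, -161.5]
ft_force: [-0.3, 0.5, 0.8]
finger_gap: 85.5
grip_force: 0.0
time: 57.0
tool_pos: [583.4, -427.9, 225.8]
tcp_rot: [-179.8, 0.1, -161.5]
ft_force: [-0.8, 1.8, 7.2]
finger_gap: 53.5
grip_force: 42.9
time: 57.25
tool_pos: [583.4, -427.9, 225.8]
tcp_rot: [-179.8, 0.1, -161.5]
ft_force: [-0.9, 2.0, 7.6]
finger_gap: 53.8
grip_force: 42.9
```

```bash
python3 -m jog '0 0 -0.2 0 0 0 1;0 0 -0.5 0 0 0 1;0 0 -0.5 0 0 0 1;0 0 0 0 0 0.128 1;0 0 0 0 0 0.127 1'; python3 -m jog '0.45 0 0 0 0 0 1;0.43 0.1 0 0 0 0 1;0.43 0.3 0 0 0 0 1;0 0.5 0 0 0 0 1;0 0.507 0 0 0 0 1'; python3 -m jog '0 0 0.4 0 0 0 1;0 0 0.38 0 0 0 1;0 0 0 0 0 0 1;0 0 0 0 0 0 1'; python3 -c "
from h import *
rel([444.4,-294.5,264])"
```

```text
time: 57.88
tool_pos: [582.8, -427.7, 346.3]
tcp_rot: [-179.9, 0.2, -177.0]
ft_force: [0.3, 1.2, -2.1]
finger_gap: 53.7
grip_force: 42.6
time: 58.5
tool_pos: [443.1, -293.5, 344.6]
tcp_rot: [-179.9, 0.1, -176.9]
ft_force: [1.3, -0.1, -0.8]
finger_gap: 53.4
grip_force: 42.8
time: 59.0
tool_pos: [444.4, -294.9, 267.1]
tcp_rot: [-179.9, 0.1, -176.8]
ft_force: [0.8, 0.0, -0.2]
finger_gap: 53.5
grip_force: 42.8
rows total tx ty tz [0.    0.004 0.031] yaw now -176.79
```

```bash
python3 -m jog '-0.1 0.004 0.02 0 0 0 1;0 0 0 0 0 0 1;-0.05 0 0 0 0 0 1;-0.05 0 0 0 0 0 1;0 0 0 0 0 0 1'|sed -n '2p;4,5p'; python3 -m jog '-0.1 0 0 0 0 0 1;0 0 0 0 0 0 1;-0.1 0 0 0 0 0 1;0 0 0 0 0 0 1'|sed -n '2p;4,5p';python3 -m jog '-0.1 0 0 0 0 0 1;0 0 0 0 0 0 1;-0.1 0 0 0 0 0 1;-0.05 0 0 0 0 0 1;0 0 0 0 0 0 1'|sed -n '2p;4,5p';python3 -m jog '0 0 0 0 0 0 1;0 0 0 0 0 0 1'
```

```text
tool_pos: [463.7, -292.9, 263.0]
ft_force: [-4.4, -0.8, 1.1]
finger_gap: 53.5
tool_pos: [483.6, -291.7, 262.5]
ft_force: [-4.3, -1.5, -0.5]
finger_gap: 54.0
tool_pos: [508.3, -290.4, 262.2]
ft_force: [-5.3, -1.9, -1.5]
finger_gap: 53.7
time: 61.0
tool_pos: [508.1, -290.4, 262.2]
tcp_rot: [180.0, -0.1, -176.8]
ft_force: [-5.0, -2.0, -2.3]
finger_gap: 53.7
grip_force: 42.9
```

```bash
python3 -m jog '0 0 0.06 0 0 0 1;0 0 0 0 0 0 1;0 0 0.06 0 0 0 1;0 0 0 0 0 0 1'|sed -n '2p;4,5p'; python3 -m jog '0 0 0.06 0 0 0 1;0 0 0 0 0 0 1;0 0 0.06 0 0 0 1;0 0 0 0 0 0 1'|sed -n '2p;4,5p';python3 -m jog '0 0 0.04 0 0 0 1;0 0 0 0 0 0 1;0 0 0 0 0 0 1'|sed -n '2p;4,5p';python3 -m jog '0 0 0.02 0 0 0 1;0 0 0 0 0 0 1;0 0 0 0 0 0 1'|sed -n '2p;4,5p'; python3 -m jog '0 0 0.02 0 0 0 1;0 0 0 0 0 0 1;0 0 0 0 0 0 1'|sed -n '2p;4,5p'
```

```text
tool_pos: [508.0, -290.3, 250.1]
ft_force: [-6.5, -0.6, -0.9]
finger_gap: 53.3
tool_pos: [508.0, -290.2, 238.1]
ft_force: [-6.0, -0.9, -1.8]
finger_gap: 53.5
tool_pos: [508.1, -290.3, 234.2]
ft_force: [-6.0, -2.1, -2.1]
finger_gap: 53.4
tool_pos: [508.1, -290.4, 232.5]
ft_force: [-7.2, -0.6, 0.0]
finger_gap: 54.1
tool_pos: [508.1, -290.4, 230.6]
ft_force: [-6.7, -1.0, 0.8]
finger_gap: 53.7
```

```bash
python3 -m jog '0 0 0.02 0 0 0 1;0 0 0 0 0 0 1;0 0 0 0 0 0 1'|sed -n '2p;4,5p'; python3 -m jog '0.04 0 -0.01 0 0 0 1;0 0 0 0 0 0 1;0 0 0 0 0 0 0.1;0 0 0 0 0 0 -0.5;0 0 0 0 0 0 -1'; python3 -m jog '0 0 0 0 0 0 -1;0 0 -0.1 0 0 0 -1;0 0 -0.4 0 0 0 -1;0 0 -0.5 0 0 0 -1;0 0 -0.5 0 0 0 -1'; python3 -m jog '0.5 0 0 0 0 0 -1;0.4 0 0 0 0 0 -1;0.3 0 0 0 0 0 -1;0 0 0 0 0 0 -1;0 0 0 0 0 0 -1'
python3 - <<'E'
from h import *
t=snapshot("top");crop(t,"d1",195,165,455,255,3)
s=snapshot("scene");crop(s,"d2",170,150,540,280,2.1)
a,b=cv2.imread("pics/d1.png"),cv2.imread("pics/d2.png"); w=min(a.shape[1],b.shape[1]); cv2.imwrite("pics/j3.png",np.vstack([a[:,:w],b[:,:w]]))
E
```

```text
tool_pos: [508.2, -290.4, 229.9]
ft_force: [-10.7, 2.3, 11.5]
finger_gap: 53.4
time: 64.12
tool_pos: [505.2, -290.5, 230.3]
tcp_rot: [-180.0, 0.1, -176.8]
ft_force: [-0.4, -0.4, 0.8]
finger_gap: 80.2
grip_force: 0.0
time: 64.75
tool_pos: [504.7, -290.3, 382.3]
tcp_rot: [-180.0, 0.0, -176.8]
ft_force: [0.6, -0.4, 0.2]
finger_gap: 85.5
grip_force: 0.0
time: 65.38
tool_pos: [385.3, -297.3, 380.8]
tcp_rot: [-179.9, 0.1, -176.8]
ft_force: [0.4, -0.4, 0.2]
finger_gap: 85.3
grip_force: 0.0
```

View pics/j3.png

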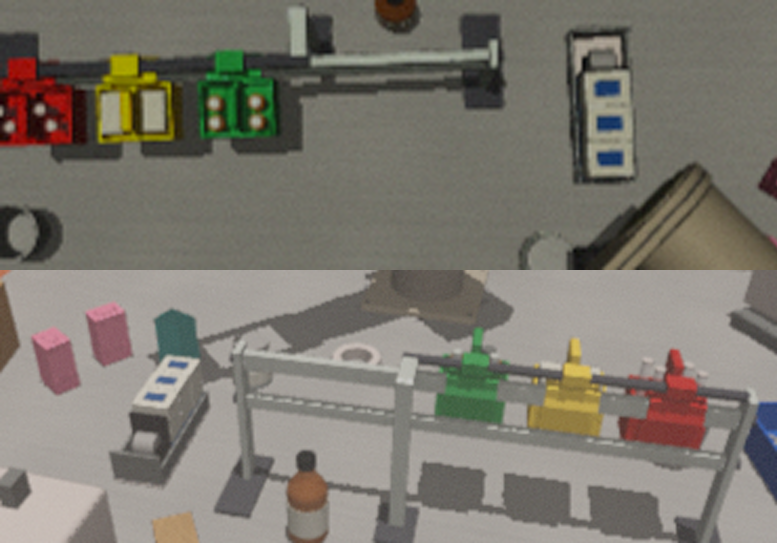

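The three boxes stand in a row in the dispenser (top (608,88), (609,122), (609,158)). The red, yellow and green carriers hang under their clips, the bystanders have not moved, and the arm is clear.

```bash
python3 -c "
from bench import *
print(hand_in())"
```

```text
the job is handed in; nothing more can be done
None
```

The job is handed in, with no verdict returned: all three carriers hang under their own clips to within about 5 mm by camera estimate, and all three suture boxes stand in the dispenser between lip and pusher.

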